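# Lift the last biscuit off the oven tray with the turner onto the cooling rack

## Robot

A 7-joint arm with a two-finger parallel gripper is mounted at the origin on a cart in front of the work surface, level with it; the furniture and walls round the work are solid. World frame = base frame: x ahead of the robot, y to its left, z up, the work surface at z = 0. Lengths are in m, angles in rad, forces in N, time in s.
With the tool pointing down it reaches from about 0.425 to 0.8 m from the base axis. Payload 8.3 kg.
Tool frame: the origin (TCP) lies midway between the tips of the shut fingers; the grasp point (between the pads) lies env.grip_depth behind it (env.grip_depth is the distance from the TCP to the grasp point, in m); z points along the fingers, y is the line along which they close (so a half turn about z gives the same grasp; the last joint's range is limited). The gripper opens to 85 mm and grips with 20 to 120 N. Pads are 22 mm wide; open, the fingers measure 114 mm over their backs; the gripper's body (76 mm by 85 mm) begins 54 mm behind the grasp point. The pads swing forward as they close: fully open they stand 13 mm farther back than shut.
Start: joints at [-1.407, 0.383, 0.016, 1.37, -0.006, 1.388, -0.046], TCP at [0.14, 0.609, 0.231] pointing down, gripper open.
Joint ranges: [-2.95, 2.95], [-0.25, 2.06], [-1.52, 1.56], [0.18, 2.33], [-1.44, 4.58], [0.02, 2.06], [-3.01, 3.01]. Speed limits (rad/s): [2.39, 2.39, 3.01, 3.01, 3.14, 3.14, 3.14].

## Interface

Orientations are given as a rotation vector (axis times angle).
In Python, from plant import env gives the robot as it stands. The module is installed in compiled form; this text tells all that it offers.
- The arm moves only by the shell command python3 -m jog 'ROWS'. ROWS is JSON, a list of rows, each an object of numbers: "ax", "ay", "az": the turn, a rotation vector about the world's x, y, z in rad; "tx", "ty", "tz": the shift along the world's x, y, z in m; "jaw": the finger opening in m, from 0 to 0.0854. A call has 1 to 8 rows; each row is the pose to reach, as a shift and turn from the pose commanded when the call began; what a row does not reach only later rows make up. A row lasts 1/12 s, in which the tool goes at most 41.7 mm and 7.16 degrees, less where a joint would pass 70% of its speed; a pose out of reach is approached as far as the arm can. A call with a gripper value outside its range is refused whole. The fingers move at their own pace and stop on an object; the grip force is fixed at half the most. Time passes only in rows, so rows that repeat a pose let the fingers close. It gives the time, the measured TCP pose, the force, the opening and the grip force at its end, in the units of the state.
- env.get_state(): the state, without advancing time (a new reading comes with each control period).
- env.grab_frame(name): name is "side" or "top" or "wrist"; returns a dict with "frame" (420x560x3 uint8, red, green, blue), "mtx" (3x3 intrinsics, pixels), "eye" and "attitude" of the camera in the world. Camera axes: x right, y up, looking along -z (the intrinsics and any distortion apply to the point x, -y, -z); pixel columns grow to the right and rows downward; lengths in m; the calibration is good to about 2 mm. A picture is of the moment at which its call begins. There is no depth.
- env.sign_off(): hands the job in; it is judged then, once.
The state is a dict: "time_s": time; "joints": joint angles; "joint_velocities": joint speeds; "joint_efforts": joint torques, N m; "tcp_pos": TCP position; "tcp_rot": TCP orientation; "wrist_force": force on the tool from outside, world axes, zero at the start; "torque": the same for the moment, N m; "finger_gap": opening from 0.0 (shut) to 1.0 (fully open); "gripper_force": force on a finger pad.
Only numpy, scipy, OpenCV 4.12 (cv2) and the standard library are available. Lean on these libraries where they do the work, as an engineer would, in place of code of your own. Each camera call takes 0.05 s, during which the arm holds its last target. There are 200 camera calls.

## Task

The last biscuit on the oven tray is still hot: without the gripper touching it, slide the turner under it, lift it off the tray and ease it, right side up, onto the free part of the cooling rack so that it lies flat on the wires, without dropping it and without disturbing the two biscuits already there. Then leave the turner on the empty tray, its blade flat on the tray's floor, and let go of it.

Things in the scene. Friction and masses are not known exactly. Their poses are not given: they have to be found in the camera images.
- biscuit: the biscuit on the tray: a brown oat biscuit, a disc 76 mm across and 10 mm thick (60 g), its lower edge rounded from a 63 mm flat underside out to 76 mm at 5 mm height; origin at the centre of its underside, z up
- rack_biscuit_a: one of the two like biscuits that already lie on the cooling rack, at the -y end of the rack, on its -x side; origin at the centre of its underside
- rack_biscuit_b: the other biscuit on the rack, beside it on the rack's +x side; origin at the centre of its underside
- tray: shallow dark steel oven tray, fixed in place, 166 mm (its x) by 232 mm (its y) over the rolled rim, 20 mm high; its flat floor is 147 x 213 mm, 3 mm above the worktop, with a 17 mm high flared rim all round; origin under its centre at worktop height; it may stand on either side, turned up to 0.12 rad
- rack: steel wire cooling rack, fixed in place, 165 mm (its x) by 261 mm (its y); 3.6 mm wires run along its y, 14 mm apart, over x = -72 to 72 mm; their tops are 22 mm above the origin, which lies under its centre at worktop height; the free part is the +y end, from about y = -35 mm to 128 mm
- turner: small steel turner, 170 g, its blade flat on the free end of the rack, handle towards the rack's +y; smooth slotted blade 92 mm long (its x), 68 wide, 2 thick (a biscuit slides off when it slopes by 18 to 26 degrees); a flat-sided black handle rises behind it at 42 degrees; origin at the centre of the blade's underside, x to the blade's tip, z square to the blade
- turner_grip (a point): middle of the turner's handle, at (-115, 0, 67) mm in the turner's frame; the handle is 16 mm wide across the turner's y, 20 mm deep and 110 mm long, centred close to this point and rising to the rear at 42 degrees; axes as the turner's
- turner_tip (a point): middle of the blade's front edge, underside, at (46, 0, 0) mm in the turner's frame; axes as the turner's

How it is judged:
On the way:
1. the biscuit is lifted clear of the tray, lying on the turner's blade (height (world z) of biscuit above 0.04 m and contact force between biscuit and turner above 0.1 N and x of biscuit in the frame of turner between -0.05 and 0.05 m and y of biscuit in the frame of turner between -0.035 and 0.035 m and contact force between biscuit and rack below 0.02 N), for 0.3 s.
At the end, for the whole second after the job is handed in: The biscuit lies still and flat (0.08 rad), right side up, on the rack's wires, its centre within 55 mm across and 105 mm along of the rack's; the turner stands still on the tray's floor, blade flat (0.06 rad), the blade's centre within 45 mm across and 75 mm along of the tray's (x of biscuit in the frame of rack between -0.055 and 0.055 m and y of biscuit in the frame of rack between -0.105 and 0.105 m and z of biscuit in the frame of rack between 0.018 and 0.026 m and angle between biscuit's own z axis and vertical below 0.08 rad and linear speed of each of biscuit, turner below 0.02 m/s and x of turner in the frame of tray between -0.045 and 0.045 m and y of turner in the frame of tray between -0.075 and 0.075 m and z of turner in the frame of tray between 0.001 and 0.007 m and angle between turner's own z axis and vertical below 0.06 rad); the robot touches nothing.
It fails at once if the gripper or arm touches the hot biscuit (contact force between any of the arm, the fingers and biscuit above 0.3 N).
It fails at once if the biscuit is dropped or flung (faster than 0.8 m/s) (linear speed of biscuit above 0.8 m/s).
It fails at once if the biscuit is tipped beyond 60 degrees (angle between biscuit's own z axis and vertical above 1.05 rad).
It fails at once if a biscuit on the rack is shifted by more than 15 mm (distance of any of rack_biscuit_a, rack_biscuit_b from where it was at the start of the episode above 0.015 m).
It also fails if it takes over 64 s, if anything falls off the work surface, if the arm or the gripper's body presses on something with over 40 N, if the wrist force passes 120 N, or if a joint passes its speed limit or range.

## Working session

There is one attempt and no reset: what is moved stays moved. The work goes in short steps, Python scripts to look and compute and a shell command to move; the robot and the scene stay as the last step left them, time stands still between calls to the robot, and variables do not carry over. Pictures are saved under pics/ and viewed, at most 12 in all, crops included, and the job is handed in when it is done.

```bash
mkdir -p pics; ls; python3 - <<'E'
from plant import env
import cv2,json
s=env.get_state();print({k:s[k] for k in('time_s','tcp_pos','tcp_rot','finger_gap')},env.grip_depth)
for n in('top','side'):
    f=env.grab_frame(n);cv2.imwrite(f'pics/{n}0.png',f['frame'][:,:,::-1]);print(n,f['mtx'],f['eye'],f['attitude'],[k for k in f])
E
```

```text
pics
{'time_s': 0.0, 'tcp_pos': array([0.14038849, 0.60849766, 0.23027447]), 'tcp_rot': array([-3.55409698e-01, -3.12126419e+00,  3.10694423e-03]), 'finger_gap': 0.9989776326419805} 0.0187
top [[445.67222102   0.         274.05958389]
 [  0.         445.67222102 214.12023157]
 [  0.           0.           1.        ]] [ 0.42929207 -0.03601502  1.050897  ] [ 0.0408919  -0.07673218 -1.54628135] ['frame', 'mtx', 'eye', 'attitude']
side [[388.09286087   0.         280.25320869]
 [  0.         388.09286087 211.95104246]
 [  0.           0.           1.        ]] [0.21039519 0.57829515 0.71112306] [ 0.23186721 -1.11854992 -2.46838606] ['frame', 'mtx', 'eye', 'attitude']
```

View pics/top0.png

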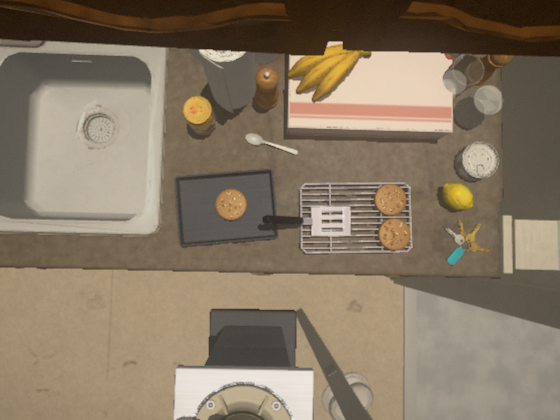

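View pics/side0.png

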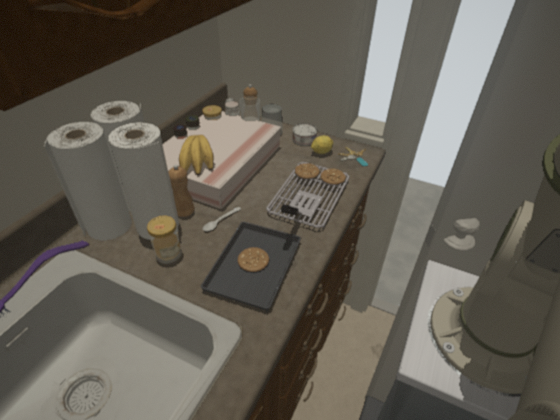

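The top view shows the tray centred near (227,208) with the biscuit at (231,204). The rack is near (355,218), with its two biscuits at (390,199) and (395,234). The turner's blade is at (331,221) and its handle at (283,220), pointing towards +y (left).

```bash
cat > h.py <<'E'
from plant import env
import cv2,numpy as np
from scipy.spatial.transform import Rotation as R
def ray(f,u,v):
    d=np.linalg.inv(f['mtx'])@[u,v,1]; d=R.from_rotvec(f['attitude']).apply([d[0],-d[1],-d[2]]); return np.array(f['eye']),d
def p2w(f,u,v,z):
    e,d=ray(f,u,v); return e+d*(z-e[2])/d[2]
def w2p(f,P):
    q=R.from_rotvec(f['attitude']).inv().apply(np.atleast_2d(P)-f['eye']); q=q*[1,-1,-1]; q=q@f['mtx'].T; return q[:,:2]/q[:,2:]
E
python3 - <<'E'
from h import *
f=env.grab_frame('top')
c=f['frame'][162:262,170:420,::-1]
cv2.imwrite('pics/c1.png',cv2.resize(c,None,fx=3.2,fy=3.2,interpolation=cv2.INTER_CUBIC))
hsv=cv2.cvtColor(np.ascontiguousarray(f['frame']),cv2.COLOR_RGB2HSV)
m=cv2.inRange(hsv,(5,90,90),(25,255,255)); m[:,:170]=0;m[:,420:]=0;m[:165]=0;m[265:]=0
n,l,s,ce=cv2.connectedComponentsWithStats(m)
for i in range(1,n):
    if s[i,4]>150: print(s[i],ce[i],p2w(f,*ce[i],.01+.003),p2w(f,*ce[i],.032))
E
```

```text
[374 184  33  32 832] [389.98918269 199.33052885] [ 0.54934817 -0.33128541  0.013     ] [ 0.54715039 -0.32588012  0.032     ]
[215 189  32  32 798] [230.60776942 204.13909774] [0.52857207 0.04307296 0.013     ] [0.52675462 0.04162515 0.032     ]
[378 218  32  32 840] [393.83690476 233.54761905] [ 0.46894949 -0.34061465  0.013     ] [ 0.46822351 -0.33503857  0.032     ]
```

View pics/c1.png

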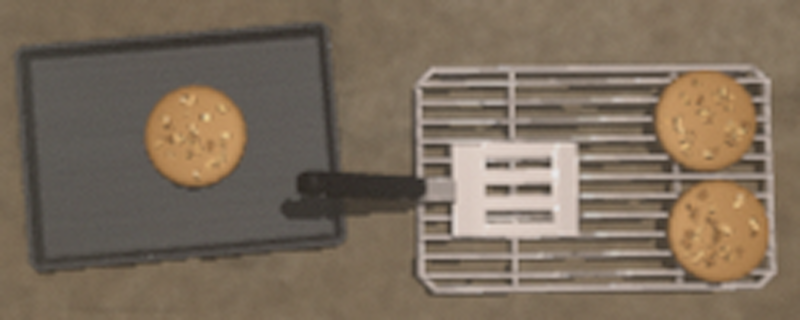

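The crop (scale 3.2, offset 170,162) shows the tray's corners at about (17,47), (327,24), (343,242) and (37,270). The blade's corners are at (452,145), (577,142), (579,236) and (453,237). The rack spans x 415–772 and y 66–292.

```bash
python3 - <<'E'
from h import *
f=env.grab_frame('top')
def W(pts,z): return np.array([p2w(f,170+a/3.2,162+b/3.2,z)[:2] for a,b in pts])
t=W([(17,47),(327,24),(343,242),(37,270)],.019); print('tray',t,t.mean(0)); 
d=(t[0]+t[3]-t[1]-t[2]); print(np.linalg.norm(d)/2, 'yaw of +y dir',np.arctan2(-d[0],d[1]))
r=W([(417,66),(769,66),(775,289),(417,292)],.018);print('rack',r,r.mean(0));d=(r[0]+r[3]-r[1]-r[2]);print(np.linalg.norm(d)/2,np.arctan2(-d[0],d[1]))
d=r[0]+r[1]-r[2]-r[3];print(np.linalg.norm(d)/2,np.arctan2(d[1],d[0]))
b=W([(452,145),(577,142),(579,236),(453,237)],.024);print('blade',b,b.mean(0));d=b[1]+b[2]-b[0]-b[3];print('len',np.linalg.norm(d)/2,'dir',np.arctan2(d[1],d[0]))
h=W([(300,183)],.128);print('handle end',h, 'h front',W([(424,189)],.04))
for k in('top','side'):
  pass
E
```

```text
tray [[ 0.58886206  0.17279511]
 [ 0.61181216 -0.05200135]
 [ 0.45290262 -0.06724285]
 [ 0.42769636  0.15216135]] [0.5203183  0.05142806]
0.22340169377204463 yaw of +y dir 0.10798953693683087
rack [[ 0.58273354 -0.11854736]
 [ 0.58953992 -0.37788404]
 [ 0.42611332 -0.38223417]
 [ 0.41808418 -0.12156861]] [ 0.50411774 -0.25005855]
0.26010691314127393 0.028521995275751656
0.16407938189824825 0.022464722442301653
blade [[ 0.52481125 -0.14452014]
 [ 0.52926404 -0.23543538]
 [ 0.46109067 -0.23756239]
 [ 0.45823624 -0.14634185]] [ 0.49335055 -0.19096494]
len 0.09114114995331883 dir -1.5306981649742746
handle end [[ 0.48795086 -0.03521668]] h front [[ 0.49140927 -0.12339333]]
```

```bash
python3 -m jog '[{"tx":0.13,"ty":-0.08,"az":-0.3,"jaw":0.085},{"tx":0.2,"ty":-0.18,"az":-0.5},{"tx":0.28,"ty":-0.25,"az":-0.65},{"tx":0.28,"ty":-0.25,"az":-0.65},{"tx":0.28,"ty":-0.25,"az":-0.65},{"tx":0.28,"ty":-0.25,"az":-0.65},{"tx":0.28,"ty":-0.25,"az":-0.65},{"tx":0.28,"ty":-0.25,"az":-0.65}]'
```

```text
validation failed for argument at $[0]...
```

```bash
python3 -m jog '[{"ax":0,"ay":0,"az":-0.65,"tx":0.28,"ty":-0.25,"tz":0,"jaw":0.085},{"ax":0,"ay":0,"az":-0.65,"tx":0.28,"ty":-0.25,"tz":0,"jaw":0.085},{"ax":0,"ay":0,"az":-0.65,"tx":0.28,"ty":-0.25,"tz":0,"jaw":0.085},{"ax":0,"ay":0,"az":-0.65,"tx":0.28,"ty":-0.25,"tz":0,"jaw":0.085},{"ax":0,"ay":0,"az":-0.65,"tx":0.28,"ty":-0.25,"tz":0,"jaw":0.085},{"ax":0,"ay":0,"az":-0.65,"tx":0.28,"ty":-0.25,"tz":0,"jaw":0.085},{"ax":0,"ay":0,"az":-0.65,"tx":0.28,"ty":-0.25,"tz":0,"jaw":0.085},{"ax":0,"ay":0,"az":-0.65,"tx":0.28,"ty":-0.25,"tz":0,"jaw":0.085}]'
```

```text
time_s: 0.87
tcp_pos: [0.3902, 0.3853, 0.2314]
tcp_rot: [-1.333, -2.844, -0.0]
wrist_force: [1.1, 1.3, 0.2]
finger_gap: 0.994
gripper_force: 0.0
```

```bash
python3 -m jog '[{"ax":0,"ay":0,"az":-0.4,"tx":0.08,"ty":-0.28,"tz":-0.01,"jaw":0.085},{"ax":0,"ay":0,"az":-0.4,"tx":0.08,"ty":-0.28,"tz":-0.01,"jaw":0.085},{"ax":0,"ay":0,"az":-0.4,"tx":0.08,"ty":-0.28,"tz":-0.01,"jaw":0.085},{"ax":0,"ay":0,"az":-0.4,"tx":0.08,"ty":-0.28,"tz":-0.01,"jaw":0.085},{"ax":0,"ay":0,"az":-0.4,"tx":0.08,"ty":-0.28,"tz":-0.01,"jaw":0.085},{"ax":0,"ay":0,"az":-0.4,"tx":0.08,"ty":-0.28,"tz":-0.01,"jaw":0.085},{"ax":0,"ay":0,"az":-0.4,"tx":0.08,"ty":-0.28,"tz":-0.01,"jaw":0.085},{"ax":0,"ay":0,"az":-0.4,"tx":0.08,"ty":-0.28,"tz":-0.01,"jaw":0.085}]'
python3 -m jog '[{"ax":0,"ay":0,"az":-0.25,"tx":0.04,"ty":-0.16,"tz":-0.03,"jaw":0.085},{"ax":0,"ay":0,"az":-0.25,"tx":0.04,"ty":-0.16,"tz":-0.03,"jaw":0.085},{"ax":0,"ay":0,"az":-0.25,"tx":0.04,"ty":-0.16,"tz":-0.03,"jaw":0.085},{"ax":0,"ay":0,"az":-0.25,"tx":0.04,"ty":-0.16,"tz":-0.03,"jaw":0.085},{"ax":0,"ay":0,"az":-0.25,"tx":0.04,"ty":-0.16,"tz":-0.03,"jaw":0.085},{"ax":0,"ay":0,"az":-0.25,"tx":0.04,"ty":-0.16,"tz":-0.03,"jaw":0.085}]'
```

```text
time_s: 1.53
tcp_pos: [0.4709, 0.0975, 0.2217]
tcp_rot: [1.886, 2.51, -0.001]
wrist_force: [0.6, -0.9, -0.1]
finger_gap: 0.993
gripper_force: 0.0
time_s: 2.03
tcp_pos: [0.5088, -0.0562, 0.1908]
tcp_rot: [2.179, 2.263, -0.002]
wrist_force: [1.0, -0.1, -0.8]
finger_gap: 0.996
gripper_force: 0.0
```

```bash
python3 - <<'E'
from h import *
s=env.get_state();print(s['tcp_pos'],s['tcp_rot'])
f=env.grab_frame('wrist');g=np.ascontiguousarray(f['frame'][:,:,::-1])
yaw=-1.531;o=np.array([.4934,-.191,.022]);
def T(p): return o+R.from_euler('z',yaw).apply(np.array(p)/1000)
P=[T(p) for p in [(-115,0,67),(46,0,0),(46,34,2),(46,-34,2),(-46,34,2),(-46,-34,2),(-163,0,111),(-67,0,38)]]
for q in w2p(f,P): cv2.circle(g,tuple(int(round(v)) for v in q),3,(0,0,255),1)
cv2.imwrite('pics/w1.png',g);print(f['eye'])
E
```

```text
[ 0.50880314 -0.05618561  0.19084087] [ 2.17874826  2.26312283 -0.00235462]
[0.5054135  0.02507046 0.33202343]
```

View pics/w1.png

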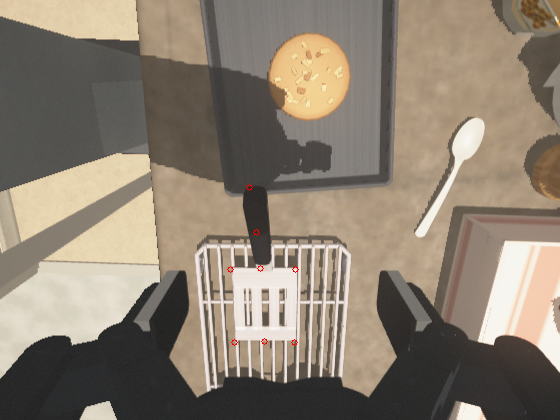

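The wrist view agrees with the model: the handle runs from (254,187) to (261,265), and the blade spans u=235–298, about 2 mm to +x of the estimate. I'll descend and grip.

```bash
python3 -m jog '[{"ax":0,"ay":0,"az":0,"tx":-0.018,"ty":-0.02,"tz":-0.03,"jaw":0.085},{"ax":0,"ay":0,"az":0,"tx":-0.018,"ty":-0.02,"tz":-0.06,"jaw":0.085},{"ax":0,"ay":0,"az":0,"tx":-0.018,"ty":-0.02,"tz":-0.09,"jaw":0.085},{"ax":0,"ay":0,"az":0,"tx":-0.018,"ty":-0.02,"tz":-0.11,"jaw":0.085},{"ax":0,"ay":0,"az":0,"tx":-0.018,"ty":-0.02,"tz":-0.12,"jaw":0.085},{"ax":0,"ay":0,"az":0,"tx":-0.018,"ty":-0.02,"tz":-0.12,"jaw":0.085},{"ax":0,"ay":0,"az":0,"tx":-0.018,"ty":-0.02,"tz":-0.12,"jaw":0.06},{"ax":0,"ay":0,"az":0,"tx":-0.018,"ty":-0.02,"tz":-0.12,"jaw":0.04}]'
python3 -m jog '[{"ax":0,"ay":0,"az":0,"tx":0,"ty":0,"tz":0,"jaw":0.02},{"ax":0,"ay":0,"az":0,"tx":0,"ty":0,"tz":0,"jaw":0.0},{"ax":0,"ay":0,"az":0,"tx":0,"ty":0,"tz":0,"jaw":0.0},{"ax":0,"ay":0,"az":0,"tx":0,"ty":0,"tz":0,"jaw":0.0},{"ax":0,"ay":0,"az":0,"tx":0,"ty":0,"tz":0,"jaw":0.0},{"ax":0,"ay":0,"az":0,"tx":0,"ty":0,"tz":0,"jaw":0.0},{"ax":0,"ay":0,"az":0,"tx":0,"ty":0,"tz":0,"jaw":0.0},{"ax":0,"ay":0,"az":0,"tx":0,"ty":0,"tz":0,"jaw":0.0}]'
```

```text
time_s: 2.75
tcp_pos: [0.4923, -0.0726, 0.0727]
tcp_rot: [2.17, 2.27, 0.003]
wrist_force: [-0.2, -0.1, -0.1]
finger_gap: 0.742
gripper_force: 0.0
time_s: 3.42
tcp_pos: [0.4915, -0.0729, 0.0716]
tcp_rot: [2.171, 2.27, 0.001]
wrist_force: [-0.4, 0.9, 5.1]
finger_gap: 0.179
gripper_force: 59.8
```

```bash
python3 -m jog '[{"ax":0,"ay":0,"az":0,"tx":0,"ty":0,"tz":0.01,"jaw":0.0},{"ax":0,"ay":0,"az":0,"tx":0,"ty":0,"tz":0.03,"jaw":0.0},{"ax":0,"ay":0,"az":0,"tx":0,"ty":0,"tz":0.06,"jaw":0.0},{"ax":0,"ay":0,"az":0,"tx":0,"ty":0,"tz":0.09,"jaw":0.0},{"ax":0,"ay":0,"az":0,"tx":0,"ty":0,"tz":0.1,"jaw":0.0},{"ax":0,"ay":0,"az":0,"tx":0,"ty":0,"tz":0.1,"jaw":0.0},{"ax":0,"ay":0,"az":0,"tx":0,"ty":0,"tz":0.1,"jaw":0.0},{"ax":0,"ay":0,"az":0,"tx":0,"ty":0,"tz":0.1,"jaw":0.0}]'
cat > fit.py <<'E'
from h import *
from scipy.optimize import least_squares
def fit(obs,x0):
    """obs: list of (frame, model point mm, (u,v)); solve turner pose [x,y,z,yaw,pitch,roll]"""
    def res(x):
        Rt=R.from_euler('ZYX',x[3:]);r=[]
        for f,p,uv in obs: r+=list(w2p(f,x[:3]+Rt.apply(np.array(p)/1000))[0]-uv)
        return np.r_[r,(x-x0)*[50,50,50,20,20,20]]
    s=least_squares(res,x0);return s.x,s.fun[:-6]
E
python3 - <<'E'
from h import *
s=env.get_state();print(s['tcp_pos'],s['wrist_force'])
o=s['tcp_pos']+np.array([.003,-.118,-.0496])
ims=[]
for n,z in(('wrist',2),('side',3)):
    f=env.grab_frame(n)
    P=[o+R.from_euler('z',-1.54).apply(np.array(p)/1000) for p in [(46,34,2),(46,-34,2),(-46,34,2),(-46,-34,2)]]
    q=w2p(f,P);print(n,q.round())
    c=q.mean(0).astype(int);a=np.clip(c-[65,75],0,[430,270]);print(n,a)
    g=np.ascontiguousarray(f['frame'][a[1]:a[1]+150,a[0]:a[0]+130,::-1])
    g=cv2.resize(g,None,fx=3,fy=3,interpolation=cv2.INTER_CUBIC)
    for p in q: cv2.circle(g,tuple(int(v) for v in (p-a)*3+1),4,(0,0,255),1)
    ims.append(g)
cv2.imwrite('pics/l1.png',np.hstack(ims))
E
```

```text
time_s: 4.08
tcp_pos: [0.49, -0.0727, 0.1697]
tcp_rot: [-2.17, -2.268, 0.003]
wrist_force: [0.1, -0.3, -2.5]
finger_gap: 0.175
gripper_force: 59.1
[ 0.4900048  -0.07273578  0.16969223] [ 0.08824728 -0.27050468 -2.48111642]
wrist [[323. 433.]
 [235. 432.]
 [330. 334.]
 [231. 333.]]
wrist [214 270]
side [[302. 162.]
 [326. 168.]
 [289. 180.]
 [314. 187.]]
side [242  99]
```

View pics/l1.png

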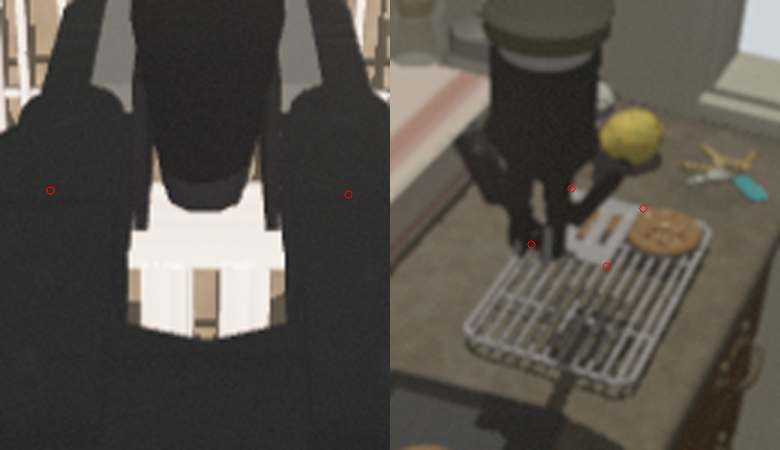

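The side crop shows the blade level and where predicted, with its tip corner at (643,208). Next I'll plan the scoop.

```bash
cat > pl.py <<'E'
from h import *
R0=R.from_rotvec([-2.17,-2.268,.003]); RT0=R.from_euler('z',-1.535); d0=np.array([.003,-.118,-.0496])
G=R0.inv()*RT0; dt=R0.inv().apply(d0)   # turner in tool frame
def cur():
    s=env.get_state();Rt=R.from_rotvec(s['tcp_rot']);return s['tcp_pos']+Rt.apply(dt),Rt*G,s
def plan(tip,yaw,pitch,roll=0):
    o,Rt,s=cur(); Rn=R.from_euler('ZYX',[yaw,pitch,roll]); on=np.array(tip)-Rn.apply([.046,0,0])
    tool=Rn*G.inv(); t=on-tool.apply(dt)-s['tcp_pos']; rv=(tool*R.from_rotvec(s['tcp_rot']).inv()).as_rotvec()
    print('t',t.round(4),'a',rv.round(3))
def show():
    o,Rt,s=cur(); print('t=%.2f tip'%s['time_s'],(o+Rt.apply([.046,0,0])).round(4),'ypr',Rt.as_euler('ZYX').round(3),'F',s['wrist_force'].round(1),'tcp',s['tcp_pos'].round(4))
E
python3 - <<'E'
from pl import *
show(); plan([.5236,.0888,.06],-1.463,.28); plan([.5236,.0888,.007],-1.463,.28)
E
```

```text
t=4.18 tip [ 0.4946 -0.2369  0.1201] ypr [-1.535e+00 -1.000e-03 -0.000e+00] F [-0.5 -1.1 -1.4] tcp [ 0.49   -0.0729  0.1696]
t [ 0.0193  0.3049 -0.0166] a [0.28  0.02  0.072]
t [ 0.0193  0.3049 -0.0696] a [0.28  0.02  0.072]
```

```bash
python3 -m jog '[{"ax":0,"ay":0,"az":0,"tx":0,"ty":0.03,"tz":0.0,"jaw":0.0},{"ax":0.05,"ay":0,"az":0.02,"tx":0.01,"ty":0.07,"tz":0,"jaw":0.0},{"ax":0.1,"ay":0.01,"az":0.03,"tx":0.01,"ty":0.11,"tz":0,"jaw":0.0},{"ax":0.15,"ay":0.01,"az":0.05,"tx":0.015,"ty":0.15,"tz":0,"jaw":0.0},{"ax":0.2,"ay":0.02,"az":0.07,"tx":0.019,"ty":0.19,"tz":0,"jaw":0.0},{"ax":0.25,"ay":0.02,"az":0.072,"tx":0.019,"ty":0.23,"tz":0,"jaw":0.0},{"ax":0.28,"ay":0.02,"az":0.072,"tx":0.019,"ty":0.27,"tz":0,"jaw":0.0},{"ax":0.28,"ay":0.02,"az":0.072,"tx":0.019,"ty":0.305,"tz":-0.016,"jaw":0.0}]'
python3 -m jog '[{"ax":0,"ay":0,"az":0,"tx":0,"ty":0,"tz":0,"jaw":0.0},{"ax":0,"ay":0,"az":0,"tx":0,"ty":0,"tz":0,"jaw":0.0},{"ax":0,"ay":0,"az":0,"tx":0,"ty":0,"tz":0,"jaw":0.0}]'
python3 - <<'E'
from pl import *
show(); plan([.5236,.0888,.007],-1.463,.28)
f=env.grab_frame('side');g=np.ascontiguousarray(f['frame'][:,:,::-1])
o,Rt,s=cur()
P=[o+Rt.apply(np.array(p)/1000) for p in [(46,34,2),(46,-34,2),(-46,34,2),(-46,-34,2)]]
q=w2p(f,P);c=q.mean(0).astype(int);a=np.clip(c-[100,75],0,[360,270]);print(q.round(),a)
g=cv2.resize(g[a[1]:a[1]+150,a[0]:a[0]+200],None,fx=4,fy=4,interpolation=cv2.INTER_CUBIC)
for p in q: cv2.circle(g,tuple(int(v) for v in (p-a)*4+1.5),4,(0,0,255),1)
cv2.imwrite('pics/s2.png',g)
E
```

```text
time_s: 4.85
tcp_pos: [0.5114, 0.233, 0.1562]
tcp_rot: [-1.944, -2.179, -0.282]
wrist_force: [1.5, 0.8, -1.1]
finger_gap: 0.176
gripper_force: 59.1
time_s: 5.1
tcp_pos: [0.5096, 0.2314, 0.1538]
tcp_rot: [-1.942, -2.182, -0.273]
wrist_force: [0.2, -0.7, -1.4]
finger_gap: 0.176
gripper_force: 59.1
t=5.10 tip [0.5239 0.088  0.0611] ypr [-1.463e+00  2.780e-01  1.000e-03] F [ 0.2 -0.7 -1.4] tcp [0.5096 0.2314 0.1538]
t [-0.0002  0.0007 -0.0538] a [0.001 0.001 0.   ]
[[230. 253.]
 [259. 261.]
 [211. 274.]
 [241. 284.]] [135 193]
```

View pics/s2.png

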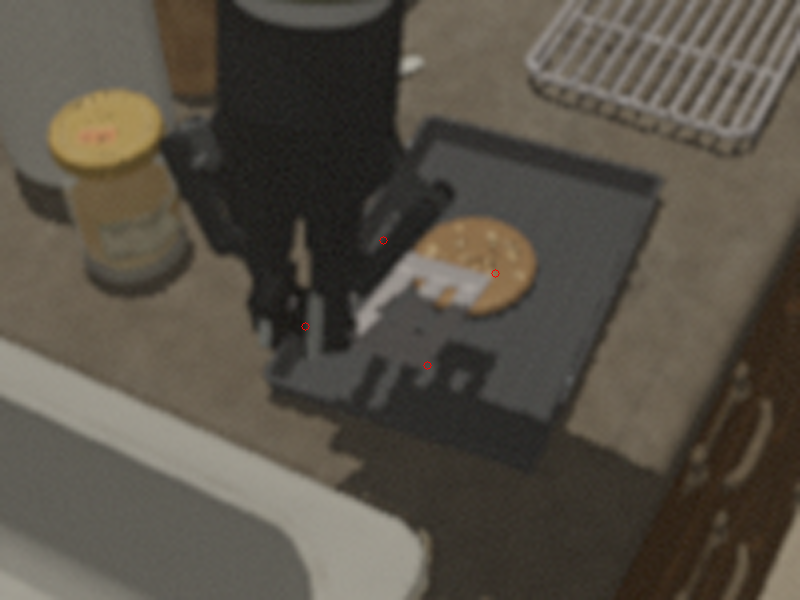

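The blade's front corner at (494,275) matches the prediction, and the blade lines up with the biscuit centred at (477,262). I'll lower it.

```bash
python3 -m jog '[{"ax":0,"ay":0,"az":0,"tx":0,"ty":0,"tz":-0.02,"jaw":0.0},{"ax":0,"ay":0,"az":0,"tx":0,"ty":0,"tz":-0.035,"jaw":0.0},{"ax":0,"ay":0,"az":0,"tx":0,"ty":0,"tz":-0.045,"jaw":0.0},{"ax":0,"ay":0,"az":0,"tx":0,"ty":0,"tz":-0.052,"jaw":0.0},{"ax":0,"ay":0,"az":0,"tx":0,"ty":0,"tz":-0.054,"jaw":0.0},{"ax":0,"ay":0,"az":0,"tx":0,"ty":0,"tz":-0.054,"jaw":0.0},{"ax":0,"ay":0,"az":0,"tx":0,"ty":0,"tz":-0.054,"jaw":0.0}]'
for i in 1 2 3; do python3 -c "
from pl import *
show()"; python3 -m jog '[{"ax":0,"ay":0,"az":0,"tx":0,"ty":0,"tz":-0.001,"jaw":0.0},{"ax":0,"ay":0,"az":0,"tx":0,"ty":0,"tz":-0.001,"jaw":0.0}]' |grep wrist; done;python3 -c "
from pl import *
show()"
```

```text
time_s: 5.73
tcp_pos: [0.5107, 0.2318, 0.1019]
tcp_rot: [-1.942, -2.182, -0.278]
wrist_force: [-0.3, -0.9, -1.4]
finger_gap: 0.18
gripper_force: 59.1
t=5.73 tip [0.5252 0.0887 0.0089] ypr [-1.463  0.28   0.004] F [-0.3 -0.9 -1.4] tcp [0.5107 0.2318 0.1019]
wrist_force: [0.3, -0.4, -1.9]
t=5.90 tip [0.5252 0.089  0.0078] ypr [-1.462  0.281  0.005] F [ 0.3 -0.4 -1.9] tcp [0.5106 0.2321 0.1009]
wrist_force: [-0.0, -0.1, -1.7]
t=6.07 tip [0.5247 0.0889 0.0064] ypr [-1.462  0.28   0.004] F [-0.  -0.1 -1.7] tcp [0.5102 0.2321 0.0994]
wrist_force: [0.5, 0.1, -2.4]
t=6.23 tip [0.5245 0.0888 0.0052] ypr [-1.463  0.28   0.003] F [ 0.5  0.1 -2.4] tcp [0.51   0.232  0.0982]
```

```bash
for i in 1 2 3 4; do python3 -m jog '[{"ax":0,"ay":0,"az":0,"tx":0,"ty":0,"tz":-0.001,"jaw":0.0},{"ax":0,"ay":0,"az":0,"tx":0,"ty":0,"tz":-0.001,"jaw":0.0}]' |grep wrist; done;python3 -c "
from pl import *
show()"
```

```text
wrist_force: [-0.3, 0.9, -1.4]
wrist_force: [-1.0, 1.7, 1.4]
wrist_force: [0.1, 2.2, 4.2]
wrist_force: [0.4, 2.5, 5.9]
t=6.90 tip [0.5251 0.0896 0.0017] ypr [-1.462  0.281  0.004] F [0.4 2.5 5.9] tcp [0.5104 0.2327 0.0948]
```

```bash
python3 -m jog '[{"ax":0,"ay":0,"az":0,"tx":0.0,"ty":-0.005,"tz":0.0015,"jaw":0.0},{"ax":0,"ay":0,"az":0,"tx":0.001,"ty":-0.01,"tz":0.0015,"jaw":0.0},{"ax":0,"ay":0,"az":0,"tx":0.001,"ty":-0.015,"tz":0.0015,"jaw":0.0},{"ax":0,"ay":0,"az":0,"tx":0.002,"ty":-0.02,"tz":0.0015,"jaw":0.0},{"ax":0,"ay":0,"az":0,"tx":0.003,"ty":-0.025,"tz":0.0015,"jaw":0.0},{"ax":0,"ay":0,"az":0,"tx":0.003,"ty":-0.025,"tz":0.0015,"jaw":0.0}]'
python3 - <<'E'
from pl import *
show(); plan([.529,.039,.0025],-1.463,.16); plan([.5325,.003,.0025],-1.463,.06)
f=env.grab_frame('top');hsv=cv2.cvtColor(np.ascontiguousarray(f['frame']),cv2.COLOR_RGB2HSV)
m=cv2.inRange(hsv,(5,90,60),(25,255,255)); m[:,:170]=0;m[:,300:]=0;m[:165]=0;m[265:]=0
n,l,s,ce=cv2.connectedComponentsWithStats(m)
for i in range(1,n):
    if s[i,4]>50: print(s[i],ce[i],p2w(f,s[i,0]+s[i,2],ce[i][1],.01))
E
```

```text
time_s: 7.4
tcp_pos: [0.5136, 0.205, 0.0956]
tcp_rot: [-1.945, -2.18, -0.276]
wrist_force: [-0.2, -0.3, -0.3]
finger_gap: 0.178
gripper_force: 59.2
t=7.40 tip [0.5277 0.0616 0.0027] ypr [-1.465  0.279  0.003] F [-0.2 -0.3 -0.3] tcp [0.5136 0.205  0.0956]
t [ 0.0001 -0.0127 -0.018 ] a [-0.119 -0.01   0.003]
t [ 0.0029 -0.042  -0.0337] a [-0.218 -0.02   0.002]
[222 188  32  32 800] [237.285 203.68 ] [ 0.53131205 -0.0113776   0.01      ]
```

```bash
python3 -m jog '[{"ax":-0.03,"ay":-0.002,"az":0,"tx":0.0,"ty":-0.003,"tz":-0.005,"jaw":0.0},{"ax":-0.06,"ay":-0.005,"az":0,"tx":0,"ty":-0.006,"tz":-0.009,"jaw":0.0},{"ax":-0.09,"ay":-0.007,"az":0,"tx":0,"ty":-0.009,"tz":-0.013,"jaw":0.0},{"ax":-0.119,"ay":-0.01,"az":0.003,"tx":0,"ty":-0.013,"tz":-0.018,"jaw":0.0},{"ax":-0.15,"ay":-0.013,"az":0.003,"tx":0.001,"ty":-0.022,"tz":-0.023,"jaw":0.0},{"ax":-0.185,"ay":-0.017,"az":0.002,"tx":0.002,"ty":-0.032,"tz":-0.0285,"jaw":0.0},{"ax":-0.218,"ay":-0.02,"az":0.002,"tx":0.003,"ty":-0.042,"tz":-0.0335,"jaw":0.0},{"ax":-0.218,"ay":-0.02,"az":0.002,"tx":0.003,"ty":-0.042,"tz":-0.0335,"jaw":0.0}]'
cat > b.py <<'E'
from pl import *
show()
f=env.grab_frame('top');hsv=cv2.cvtColor(np.ascontiguousarray(f['frame']),cv2.COLOR_RGB2HSV)
m=cv2.inRange(hsv,(5,90,60),(25,255,255)); m[:,:170]=0;m[:,420:]=0;m[:165]=0;m[265:]=0
n,l,s,ce=cv2.connectedComponentsWithStats(m)
for i in range(1,n):
    if s[i,4]>50: print(s[i],ce[i].round(1),p2w(f,*ce[i],.014).round(4))
E
python3 - <<'E'
from b import *
plan([.5365,-.03,.0025],-1.463,.05);plan([.538,-.044,.0025],-1.463,.04)
E
```

```text
time_s: 8.12
tcp_pos: [0.5157, 0.1643, 0.0614]
tcp_rot: [-2.054, -2.314, -0.056]
wrist_force: [-0.7, -0.5, 0.4]
finger_gap: 0.177
gripper_force: 59.3
t=8.12 tip [0.5321 0.0043 0.0023] ypr [-1.461  0.058 -0.002] F [-0.7 -0.5  0.4] tcp [0.5157 0.1643 0.0614]
[374 184  33  32 842] [389.9 199.4] [ 0.549  -0.3309  0.014 ]
[241 187  32  32 795] [256.2 202.5] [ 0.5338 -0.0166  0.014 ]
[378 218  32  32 846] [393.8 233.5] [ 0.4689 -0.3402  0.014 ]
t [ 0.0045 -0.0343 -0.0016] a [-0.01  -0.002 -0.002]
t [ 0.0059 -0.0477 -0.0032] a [-0.02  -0.003 -0.002]
```

```bash
python3 -m jog '[{"ax":0,"ay":0,"az":0,"tx":0.001,"ty":-0.006,"tz":0,"jaw":0.0},{"ax":0,"ay":0,"az":0,"tx":0.001,"ty":-0.012,"tz":0,"jaw":0.0},{"ax":0,"ay":0,"az":0,"tx":0.002,"ty":-0.018,"tz":-0.0005,"jaw":0.0},{"ax":0,"ay":0,"az":0,"tx":0.003,"ty":-0.024,"tz":-0.001,"jaw":0.0},{"ax":-0.01,"ay":-0.002,"az":0,"tx":0.004,"ty":-0.03,"tz":-0.0015,"jaw":0.0},{"ax":-0.01,"ay":-0.002,"az":0,"tx":0.004,"ty":-0.03,"tz":-0.0015,"jaw":0.0}]'
python3 - <<'E'
from b import *
plan([.5365,-.03,.0025],-1.463,.05);plan([.538,-.044,.0025],-1.463,.04)
E
```

```text
time_s: 8.67
tcp_pos: [0.5203, 0.133, 0.0607]
tcp_rot: [-2.063, -2.317, -0.049]
wrist_force: [0.9, -0.8, -1.4]
finger_gap: 0.177
gripper_force: 59.1
t=8.67 tip [ 0.5364 -0.0275  0.003 ] ypr [-1.463  0.05   0.   ] F [ 0.9 -0.8 -1.4] tcp [0.5203 0.133  0.0607]
[374 184  33  32 843] [390.  199.4] [ 0.549  -0.3309  0.014 ]
[240 187  33  32 795] [256.1 202.3] [ 0.5344 -0.0164  0.014 ]
[377 218  33  32 845] [393.8 233.5] [ 0.4689 -0.3402  0.014 ]
t [ 0.0002 -0.0032 -0.0004] a [-0.  0. -0.]
t [ 0.0017 -0.0167 -0.002 ] a [-0.01  -0.001 -0.   ]
```

```bash
python3 -m jog '[{"ax":0,"ay":0,"az":0,"tx":0.001,"ty":-0.005,"tz":0,"jaw":0.0},{"ax":0,"ay":0,"az":0,"tx":0.001,"ty":-0.01,"tz":-0.0005,"jaw":0.0},{"ax":-0.01,"ay":0,"az":0,"tx":0.002,"ty":-0.015,"tz":-0.0015,"jaw":0.0},{"ax":-0.01,"ay":0,"az":0,"tx":0.002,"ty":-0.017,"tz":-0.0015,"jaw":0.0},{"ax":-0.01,"ay":0,"az":0,"tx":0.002,"ty":-0.017,"tz":-0.0015,"jaw":0.0}]'
python3 - <<'E'
from b import *
plan([.538,-.041,.011],-1.463,-.08);plan([.538,-.039,.05],-1.463,-.1);plan([.538,-.039,.09],-1.463,-.1)
E
```

```text
time_s: 9.13
tcp_pos: [0.5221, 0.1172, 0.0591]
tcp_rot: [-2.065, -2.323, -0.038]
wrist_force: [-0.1, -0.5, -1.2]
finger_gap: 0.178
gripper_force: 59.2
t=9.13 tip [ 0.5384 -0.0439  0.0029] ypr [-1.462e+00  4.000e-02 -1.000e-03] F [-0.1 -0.5 -1.2] tcp [0.5221 0.1172 0.0591]
[374 184  33  32 841] [390.  199.4] [ 0.5491 -0.3309  0.014 ]
[240 187  33  32 797] [256.3 202.2] [ 0.5344 -0.0167  0.014 ]
[378 218  32  32 843] [393.8 233.6] [ 0.4689 -0.3402  0.014 ]
t [-0.0009  0.0082 -0.0118] a [-0.12  -0.014 -0.001]
t [-0.0009  0.0109  0.0239] a [-0.14  -0.016 -0.001]
t [-0.0009  0.0109  0.0639] a [-0.14  -0.016 -0.001]
```

```bash
python3 -m jog '[{"ax":-0.03,"ay":-0.004,"az":0,"tx":0,"ty":0.002,"tz":-0.002,"jaw":0.0},{"ax":-0.06,"ay":-0.007,"az":0,"tx":0,"ty":0.004,"tz":-0.005,"jaw":0.0},{"ax":-0.09,"ay":-0.01,"az":0,"tx":-0.001,"ty":0.006,"tz":-0.008,"jaw":0.0},{"ax":-0.12,"ay":-0.014,"az":0,"tx":-0.001,"ty":0.008,"tz":-0.010,"jaw":0.0},{"ax":-0.125,"ay":-0.015,"az":0,"tx":-0.001,"ty":0.009,"tz":-0.006,"jaw":0.0},{"ax":-0.13,"ay":-0.016,"az":0,"tx":-0.001,"ty":0.01,"tz":0.002,"jaw":0.0},{"ax":-0.14,"ay":-0.016,"az":0,"tx":-0.001,"ty":0.011,"tz":0.014,"jaw":0.0},{"ax":-0.14,"ay":-0.016,"az":0,"tx":-0.001,"ty":0.011,"tz":0.024,"jaw":0.0}]'
python3 -m jog '[{"ax":0,"ay":0,"az":0,"tx":0,"ty":0,"tz":0.012,"jaw":0.0},{"ax":0,"ay":0,"az":0,"tx":0,"ty":0,"tz":0.024,"jaw":0.0},{"ax":0,"ay":0,"az":0,"tx":0,"ty":0,"tz":0.034,"jaw":0.0},{"ax":0,"ay":0,"az":0,"tx":0,"ty":0,"tz":0.04,"jaw":0.0},{"ax":0,"ay":0,"az":0,"tx":0,"ty":0,"tz":0.04,"jaw":0.0},{"ax":0,"ay":0,"az":0,"tx":0,"ty":0,"tz":0.04,"jaw":0.0},{"ax":0,"ay":0,"az":0,"tx":0,"ty":0,"tz":0.04,"jaw":0.0},{"ax":0,"ay":0,"az":0,"tx":0,"ty":0,"tz":0.04,"jaw":0.0}]'
python3 - <<'E'
from b import *
g=env.grab_frame('side');a=g['frame'][110:310,130:400,::-1]
cv2.imwrite('pics/s3.png',cv2.resize(a,None,fx=2.8,fy=2.8,interpolation=cv2.INTER_CUBIC))
E
```

```text
time_s: 9.85
tcp_pos: [0.5213, 0.1291, 0.0845]
tcp_rot: [2.038, 2.294, -0.105]
wrist_force: [0.4, 0.3, -2.4]
finger_gap: 0.175
gripper_force: 59.0
time_s: 10.52
tcp_pos: [0.5206, 0.1289, 0.1226]
tcp_rot: [2.039, 2.294, -0.108]
wrist_force: [0.2, -0.2, -2.2]
finger_gap: 0.178
gripper_force: 59.0
t=10.52 tip [ 0.5378 -0.0384  0.0896] ypr [-1.461e+00 -1.000e-01 -1.000e-03] F [ 0.2 -0.2 -2.2] tcp [0.5206 0.1289 0.1226]
[236 182  34  35 933] [252.5 198.7] [ 0.5424 -0.0076  0.014 ]
[374 184  33  32 842] [390.  199.4] [ 0.549  -0.3309  0.014 ]
[378 218  32  32 845] [393.8 233.6] [ 0.4689 -0.3402  0.014 ]
```

View pics/s3.png

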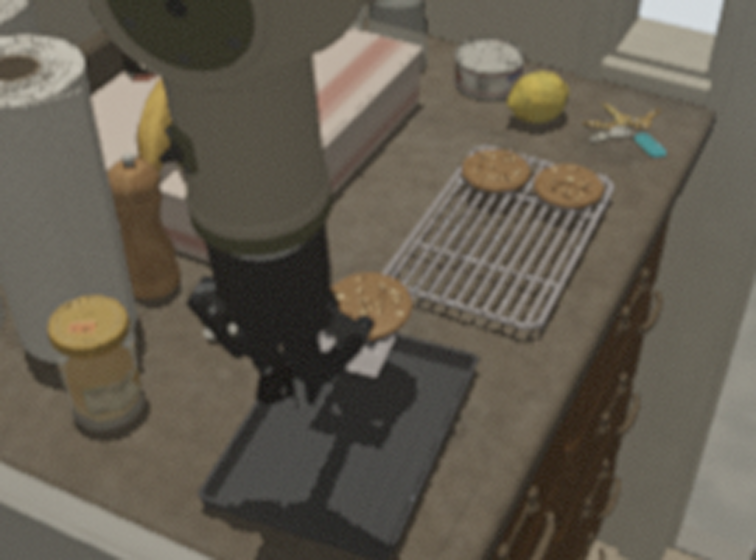

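The side view shows the biscuit lying on the raised blade at (370,305), clear of the tray. I'll carry it to the rack.

```bash
python3 - <<'E'
from pl import *
f=env.grab_frame('top');o,Rt,s=cur()
e,d=ray(f,252.5,198.7)
n=Rt.apply([0,0,1]);t=((o+n*.012-e)@n)/(d@n);print('biscuit in turner mm',Rt.inv().apply(e+t*d-o)*1000)
plan([.504,-.232,.085],-1.546,-.1)
E
```

```text
biscuit in turner mm [18.24036014 -1.60133027 12.        ]
t [-0.0198 -0.1927 -0.0048] a [ 0.    -0.001 -0.085]
```

```bash
python3 -m jog '[{"ax":0,"ay":0,"az":-0.002,"tx":-0.0003,"ty":-0.003,"tz":0,"jaw":0},{"ax":0,"ay":0,"az":-0.005,"tx":-0.001,"ty":-0.009,"tz":0,"jaw":0},{"ax":0,"ay":0,"az":-0.009,"tx":-0.002,"ty":-0.018,"tz":0,"jaw":0},{"ax":0,"ay":0,"az":-0.014,"tx":-0.003,"ty":-0.03,"tz":0,"jaw":0},{"ax":0,"ay":0,"az":-0.02,"tx":-0.0045,"ty":-0.043,"tz":0,"jaw":0},{"ax":0,"ay":0,"az":-0.026,"tx":-0.006,"ty":-0.056,"tz":0,"jaw":0},{"ax":0,"ay":0,"az":-0.032,"tx":-0.0075,"ty":-0.069,"tz":0,"jaw":0},{"ax":0,"ay":0,"az":-0.038,"tx":-0.009,"ty":-0.082,"tz":0,"jaw":0}]' >/dev/null
python3 -m jog '[{"ax":0,"ay":0,"az":-0.006,"tx":-0.0015,"ty":-0.013,"tz":0,"jaw":0},{"ax":0,"ay":0,"az":-0.012,"tx":-0.003,"ty":-0.026,"tz":0,"jaw":0},{"ax":0,"ay":0,"az":-0.018,"tx":-0.004,"ty":-0.039,"tz":0,"jaw":0},{"ax":0,"ay":0,"az":-0.024,"tx":-0.0055,"ty":-0.052,"tz":0,"jaw":0},{"ax":0,"ay":0,"az":-0.03,"tx":-0.007,"ty":-0.065,"tz":0,"jaw":0},{"ax":0,"ay":0,"az":-0.036,"tx":-0.008,"ty":-0.077,"tz":0,"jaw":0},{"ax":0,"ay":0,"az":-0.04,"tx":-0.009,"ty":-0.087,"tz":0,"jaw":0},{"ax":0,"ay":0,"az":-0.043,"tx":-0.01,"ty":-0.095,"tz":0,"jaw":0}]' >/dev/null
python3 -m jog '[{"ax":0,"ay":0,"az":-0.002,"tx":-0.0005,"ty":-0.006,"tz":0,"jaw":0},{"ax":0,"ay":0,"az":-0.004,"tx":-0.001,"ty":-0.011,"tz":0,"jaw":0},{"ax":0,"ay":0,"az":-0.004,"tx":-0.001,"ty":-0.014,"tz":0,"jaw":0},{"ax":0,"ay":0,"az":-0.004,"tx":-0.001,"ty":-0.016,"tz":0,"jaw":0},{"ax":0,"ay":0,"az":-0.004,"tx":-0.001,"ty":-0.016,"tz":0,"jaw":0},{"ax":0,"ay":0,"az":-0.004,"tx":-0.001,"ty":-0.016,"tz":0,"jaw":0}]'
python3 - <<'E'
from b import *
f=env.grab_frame('top');o,Rt,_=cur()
for i in range(1,n):
  if s[i,4]>300:
    e,d=ray(f,*ce[i]); nn=Rt.apply([0,0,1]);t=((o+nn*.012-e)@nn)/(d@nn);print('in turner mm',Rt.inv().apply(e+t*d-o)*1000)
plan([.504,-.232,.040],-1.546,0.1)
plan([.504,-.232,.027],-1.546,0.2)
plan([.504,-.232,.0235],-1.546,0.28)
E
```

```text
time_s: 12.5
tcp_pos: [0.5012, -0.0636, 0.1232]
tcp_rot: [2.135, 2.208, -0.11]
wrist_force: [-0.2, 0.3, -2.5]
finger_gap: 0.177
gripper_force: 59.0
t=12.50 tip [ 0.5042 -0.2317  0.0902] ypr [-1.546 -0.1   -0.   ] F [-0.2  0.3 -2.5] tcp [ 0.5012 -0.0636  0.1232]
[373 184  34  32 845] [389.9 199.5] [ 0.5489 -0.3309  0.014 ]
[324 198  36  36 964] [341.6 215.3] [ 0.5087 -0.217   0.014 ]
[377 218  33  32 850] [393.7 233.5] [ 0.469 -0.34   0.014]
in turner mm [120.47304748  31.77853235  12.        ]
in turner mm [17.49994585 -1.30592174 12.        ]
in turner mm [126.78007765 -40.99374662  12.        ]
t [ 0.0001 -0.0103 -0.0175] a [ 0.2    0.005 -0.001]
t [ 0.0003 -0.0176 -0.015 ] a [ 0.3    0.007 -0.001]
t [ 0.0004 -0.0246 -0.0067] a [ 0.38   0.009 -0.001]
```

```bash
python3 -m jog '[{"ax":0.02,"ay":0,"az":0,"tx":0,"ty":-0.001,"tz":-0.003,"jaw":0},{"ax":0.06,"ay":0.001,"az":0,"tx":0,"ty":-0.003,"tz":-0.007,"jaw":0},{"ax":0.1,"ay":0.002,"az":0,"tx":0,"ty":-0.005,"tz":-0.011,"jaw":0},{"ax":0.14,"ay":0.003,"az":0,"tx":0,"ty":-0.007,"tz":-0.0145,"jaw":0},{"ax":0.18,"ay":0.004,"az":0,"tx":0,"ty":-0.009,"tz":-0.0165,"jaw":0},{"ax":0.2,"ay":0.005,"az":-0.001,"tx":0,"ty":-0.01,"tz":-0.0175,"jaw":0},{"ax":0.2,"ay":0.005,"az":-0.001,"tx":0,"ty":-0.01,"tz":-0.0175,"jaw":0}]' >/dev/null
python3 -m jog '[{"ax":0.02,"ay":0,"az":0,"tx":0,"ty":-0.001,"tz":0,"jaw":0},{"ax":0.04,"ay":0.001,"az":0,"tx":0,"ty":-0.003,"tz":0,"jaw":0},{"ax":0.06,"ay":0.001,"az":0,"tx":0,"ty":-0.004,"tz":0.001,"jaw":0},{"ax":0.08,"ay":0.002,"az":0,"tx":0,"ty":-0.006,"tz":0.002,"jaw":0},{"ax":0.1,"ay":0.002,"az":0,"tx":0,"ty":-0.007,"tz":0.0025,"jaw":0},{"ax":0.1,"ay":0.002,"az":0,"tx":0,"ty":-0.007,"tz":0.0025,"jaw":0},{"ax":0.1,"ay":0.002,"az":0,"tx":0,"ty":-0.007,"tz":0.0025,"jaw":0}]'
python3 - <<'E'
from b import *
plan([.504,-.232,.0235],-1.546,0.28)
plan([.504,-.212,.0235],-1.546,0.4)
E
```

```text
time_s: 13.77
tcp_pos: [0.5011, -0.0813, 0.1082]
tcp_rot: [-2.08, -2.147, -0.207]
wrist_force: [-0.7, 0.5, -1.8]
finger_gap: 0.18
gripper_force: 59.0
t=13.77 tip [ 0.5034 -0.2322  0.0271] ypr [-1.548  0.2   -0.   ] F [-0.7  0.5 -1.8] tcp [ 0.5011 -0.0813  0.1082]
[397 191  10  24 109] [402.  203.6] [ 0.5398 -0.3596  0.014 ]
[383 218  27  32 607] [397.4 235.3] [ 0.465  -0.3486  0.014 ]
t [ 0.0005 -0.0072  0.0083] a [0.08  0.002 0.001]
t [0.0008 0.0007 0.0249] a [0.2   0.005 0.001]
```

```bash
python3 -m jog '[{"ax":0.02,"ay":0,"az":0,"tx":0,"ty":-0.002,"tz":0.002,"jaw":0},{"ax":0.04,"ay":0.001,"az":0,"tx":0,"ty":-0.004,"tz":0.004,"jaw":0},{"ax":0.06,"ay":0.001,"az":0,"tx":0,"ty":-0.006,"tz":0.006,"jaw":0},{"ax":0.08,"ay":0.002,"az":0,"tx":0,"ty":-0.007,"tz":0.008,"jaw":0},{"ax":0.08,"ay":0.002,"az":0,"tx":0,"ty":-0.007,"tz":0.008,"jaw":0},{"ax":0.08,"ay":0.002,"az":0,"tx":0,"ty":-0.007,"tz":0.008,"jaw":0}]'
python3 - <<'E'
from pl import *
show()
plan([.504,-.212,.0235],-1.546,0.36);plan([.504,-.192,.0235],-1.546,0.42)
a=env.grab_frame('side')['frame'][110:310,200:400,::-1];b=env.grab_frame('wrist')['frame'][:,80:480,::-1]
cv2.imwrite('pics/s4.png',np.hstack([cv2.resize(a,(420,420)),b[:,:370]]))
E
```

```text
time_s: 14.32
tcp_pos: [0.5011, -0.0889, 0.1163]
tcp_rot: [-2.037, -2.1, -0.287]
wrist_force: [-0.3, -0.4, -3.7]
finger_gap: 0.176
gripper_force: 59.0
t=14.32 tip [ 0.503  -0.2329  0.0232] ypr [-1.549  0.28  -0.   ] F [-0.3 -0.4 -3.7] tcp [ 0.5011 -0.0889  0.1163]
t [0.0007 0.013  0.0114] a [0.08  0.002 0.003]
t [0.0009 0.0265 0.0194] a [0.14  0.003 0.003]
```

View pics/s4.png

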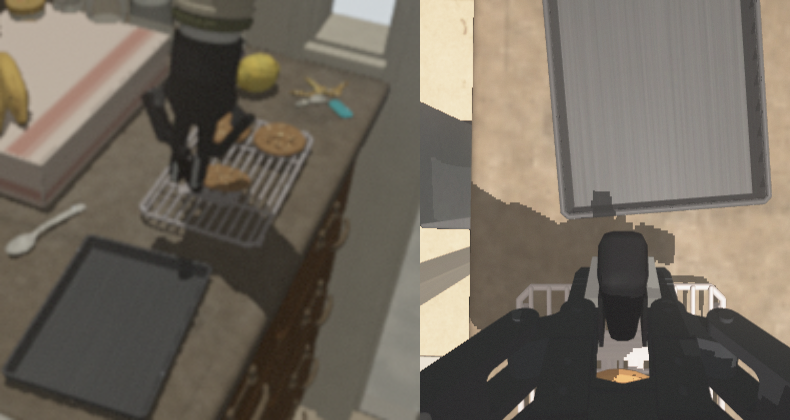

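The side view shows the biscuit at (230,178), still on the tilted blade and over the rack's free end. I'll draw the blade back while steepening it.

```bash
python3 -m jog '[{"ax":0.02,"ay":0,"az":0,"tx":0,"ty":0.003,"tz":0.003,"jaw":0},{"ax":0.04,"ay":0.001,"az":0.001,"tx":0,"ty":0.006,"tz":0.006,"jaw":0},{"ax":0.06,"ay":0.001,"az":0.002,"tx":0,"ty":0.009,"tz":0.0085,"jaw":0},{"ax":0.08,"ay":0.002,"az":0.003,"tx":0.0005,"ty":0.013,"tz":0.0115,"jaw":0},{"ax":0.1,"ay":0.002,"az":0.003,"tx":0.0005,"ty":0.018,"tz":0.014,"jaw":0},{"ax":0.12,"ay":0.003,"az":0.003,"tx":0.001,"ty":0.022,"tz":0.017,"jaw":0},{"ax":0.14,"ay":0.003,"az":0.003,"tx":0.001,"ty":0.0265,"tz":0.0195,"jaw":0},{"ax":0.14,"ay":0.003,"az":0.003,"tx":0.001,"ty":0.0265,"tz":0.0195,"jaw":0}]'
python3 - <<'E'
from pl import *
show()
plan([.503,-.162,.0235],-1.546,0.45);plan([.502,-.132,.028],-1.546,0.45)
a=env.grab_frame('side')['frame'][110:260,230:400,::-1]
cv2.imwrite('pics/s5.png',cv2.resize(a,(680,600),interpolation=cv2.INTER_CUBIC))
E
```

```text
time_s: 15.08
tcp_pos: [0.5022, -0.0611, 0.1361]
tcp_rot: [-1.95, -2.021, -0.42]
wrist_force: [0.5, -0.0, -2.4]
finger_gap: 0.176
gripper_force: 59.0
t=15.08 tip [ 0.5045 -0.1904  0.0236] ypr [-1.544e+00  4.220e-01  1.000e-03] F [ 0.5 -0.  -2.4] tcp [ 0.5022 -0.0611  0.1361]
t [-0.0011  0.0253  0.0034] a [ 0.028  0.001 -0.002]
t [-0.0021  0.0553  0.0079] a [ 0.028  0.001 -0.002]
```

View pics/s5.png

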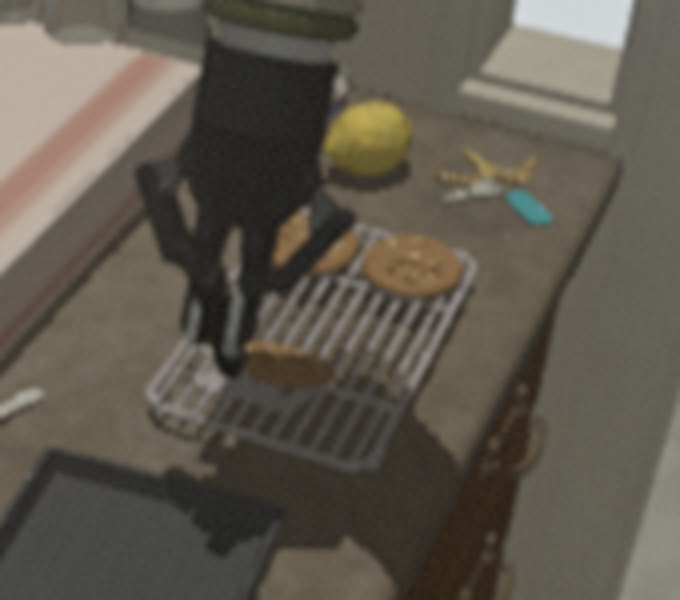

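```bash
python3 - <<'E'
from b import *
f=env.grab_frame('side')
hsv=cv2.cvtColor(np.ascontiguousarray(f['frame']),cv2.COLOR_RGB2HSV)
m=cv2.inRange(hsv,(5,90,50),(25,255,255)); m[:190]=0;m[230:]=0;m[:,:285]=0;m[:,330:]=0
n,l,s,ce=cv2.connectedComponentsWithStats(m)
o,Rt,_=cur();nn=Rt.apply([0,0,1])
for i in range(1,n):
  if s[i,4]>100:
    e,d=ray(f,*ce[i]);t=((o+nn*.007-e)@nn)/(d@nn);print(s[i],ce[i],'turner mm',Rt.inv().apply(e+t*d-o)*1000,'if flat',p2w(f,*ce[i],.027))
plan([.503,-.205,.0235],-1.546,0.5)
plan([.503,-.205,.0235],-1.546,0.55)
E
```

```text
t=15.13 tip [ 0.5044 -0.191   0.0235] ypr [-1.544  0.421  0.   ] F [-0.5 -0.4 -1.5] tcp [ 0.5022 -0.0615  0.1358]
[315 227  17   7  59] [322.7 230.3] [ 0.4727 -0.1732  0.014 ]
[292 195  21  12 176] [301.04545455 200.71022727] turner mm [31.81974512 -1.35212651  7.        ] if flat [ 0.50649755 -0.1908296   0.027     ]
t [-0.0009 -0.0232  0.01  ] a [ 0.08   0.002 -0.002]
t [-0.0007 -0.0295  0.0158] a [ 0.13   0.004 -0.002]
```

```bash
python3 - <<'E'
from pl import *
plan([.5035,-.191,.0235],-1.546,0.54)
plan([.5035,-.155,.0235],-1.546,0.54)
E
```

```text
t [-0.0002 -0.0142  0.0147] a [ 0.12   0.003 -0.002]
t [-0.0002  0.0218  0.0147] a [ 0.12   0.003 -0.002]
```

```bash
python3 -m jog '[{"ax":0.02,"ay":0,"az":0,"tx":0,"ty":-0.0025,"tz":0.0025,"jaw":0},{"ax":0.04,"ay":0.001,"az":0,"tx":0,"ty":-0.005,"tz":0.005,"jaw":0},{"ax":0.06,"ay":0.001,"az":0,"tx":0,"ty":-0.007,"tz":0.0075,"jaw":0},{"ax":0.08,"ay":0.002,"az":0,"tx":0,"ty":-0.0095,"tz":0.01,"jaw":0},{"ax":0.1,"ay":0.002,"az":0,"tx":0,"ty":-0.012,"tz":0.0125,"jaw":0},{"ax":0.12,"ay":0.003,"az":0,"tx":0,"ty":-0.014,"tz":0.0147,"jaw":0},{"ax":0.12,"ay":0.003,"az":0,"tx":0,"ty":-0.014,"tz":0.0147,"jaw":0},{"ax":0.12,"ay":0.003,"az":0,"tx":0,"ty":-0.014,"tz":0.0147,"jaw":0}]'
cat > sb.py <<'E'
from pl import *
show()
f=env.grab_frame('side')
hsv=cv2.cvtColor(np.ascontiguousarray(f['frame']),cv2.COLOR_RGB2HSV)
m=cv2.inRange(hsv,(5,90,50),(25,255,255)); m[:185]=0;m[230:]=0;m[:,:285]=0;m[:,340:]=0
n,l,s,ce=cv2.connectedComponentsWithStats(m)
o,Rt,_=cur();nn=Rt.apply([0,0,1])
for i in range(1,n):
  if s[i,4]>100:
    e,d=ray(f,*ce[i]);t=((o+nn*.007-e)@nn)/(d@nn);print(s[i],ce[i],'turner mm',Rt.inv().apply(e+t*d-o)*1000,'if flat',p2w(f,*ce[i],.027))
E
python3 sb.py
```

```text
time_s: 15.9
tcp_pos: [0.5021, -0.0763, 0.1502]
tcp_rot: [-1.88, -1.946, -0.523]
wrist_force: [-0.2, -0.8, -2.1]
finger_gap: 0.176
gripper_force: 59.0
t=15.90 tip [ 0.5038 -0.1915  0.0233] ypr [-1.546  0.54   0.   ] F [-0.2 -0.8 -2.1] tcp [ 0.5021 -0.0763  0.1502]
[293 194  21  11 125] [302.608 199.92 ] turner mm [41.26262531 -1.9325605   7.        ] if flat [ 0.50402978 -0.1959429   0.027     ]
```

```bash
python3 -m jog '[{"ax":0,"ay":0,"az":0,"tx":0,"ty":0.004,"tz":0,"jaw":0},{"ax":0,"ay":0,"az":0,"tx":0,"ty":0.009,"tz":0,"jaw":0},{"ax":0,"ay":0,"az":0,"tx":0,"ty":0.014,"tz":0,"jaw":0},{"ax":0,"ay":0,"az":0,"tx":0,"ty":0.019,"tz":0,"jaw":0},{"ax":0,"ay":0,"az":0,"tx":0,"ty":0.024,"tz":0,"jaw":0},{"ax":0,"ay":0,"az":0,"tx":0,"ty":0.028,"tz":0,"jaw":0},{"ax":0,"ay":0,"az":0,"tx":0,"ty":0.028,"tz":0,"jaw":0},{"ax":0,"ay":0,"az":0,"tx":0,"ty":0.028,"tz":0,"jaw":0}]'
python3 sb.py
```

```text
time_s: 16.62
tcp_pos: [0.5021, -0.0471, 0.1506]
tcp_rot: [-1.878, -1.948, -0.523]
wrist_force: [-0.7, 0.7, -2.2]
finger_gap: 0.18
gripper_force: 59.0
t=16.62 tip [ 0.5041 -0.1622  0.0236] ypr [-1.543e+00  5.410e-01  1.000e-03] F [-0.7  0.7 -2.2] tcp [ 0.5021 -0.0471  0.1506]
[288 195  26  14 266] [299.96240602 201.80827068] turner mm [103.74620138  13.49018919   7.        ] if flat [ 0.50724848 -0.18514482  0.027     ]
```

```bash
python3 -m jog '[{"ax":0,"ay":0,"az":0,"tx":0,"ty":0.005,"tz":0,"jaw":0},{"ax":0,"ay":0,"az":0,"tx":0,"ty":0.01,"tz":0,"jaw":0},{"ax":0,"ay":0,"az":0,"tx":0,"ty":0.015,"tz":0.0005,"jaw":0},{"ax":0,"ay":0,"az":0,"tx":0,"ty":0.02,"tz":0.001,"jaw":0},{"ax":0,"ay":0,"az":0,"tx":0,"ty":0.025,"tz":0.001,"jaw":0},{"ax":0,"ay":0,"az":0,"tx":0,"ty":0.03,"tz":0.002,"jaw":0},{"ax":0,"ay":0,"az":0,"tx":0,"ty":0.03,"tz":0.002,"jaw":0},{"ax":0,"ay":0,"az":0,"tx":0,"ty":0.03,"tz":0.002,"jaw":0}]' >/dev/null
python3 sb.py; python3 -c "
from h import *
a=env.grab_frame('side')['frame'][130:250,230:390,::-1]
cv2.imwrite('pics/s6.png',cv2.resize(a,(640,480),interpolation=cv2.INTER_CUBIC))"
```

```text
t=17.33 tip [ 0.5042 -0.1322  0.0257] ypr [-1.543e+00  5.410e-01  1.000e-03] F [-0.2  0.2 -1.8] tcp [ 0.5021 -0.0171  0.1526]
[287 195  26  19 375] [299.51733333 203.82666667] turner mm [170.0068311  23.1724169   7.       ] if flat [ 0.50486314 -0.17673929  0.027     ]
```

View pics/s6.png

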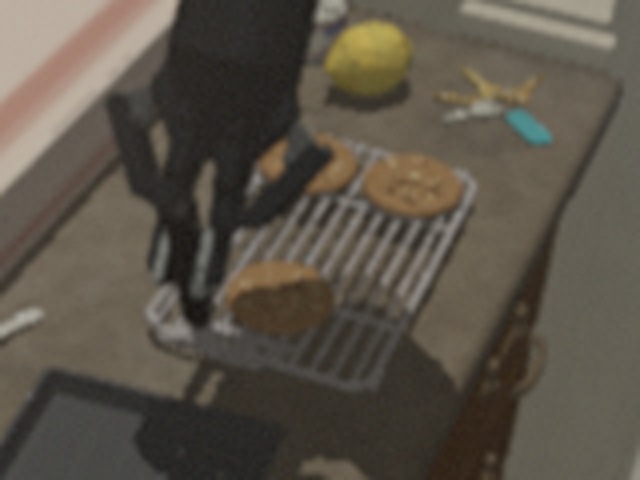

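The biscuit now lies on the wires at about (280,298). I'll withdraw the rest of the way and re-check from the top.

```bash
python3 -m jog '[{"ax":0,"ay":0,"az":0,"tx":0,"ty":0.006,"tz":0,"jaw":0},{"ax":0,"ay":0,"az":0,"tx":0,"ty":0.012,"tz":0.001,"jaw":0},{"ax":0,"ay":0,"az":0,"tx":0,"ty":0.02,"tz":0.004,"jaw":0},{"ax":-0.05,"ay":0,"az":0,"tx":0,"ty":0.04,"tz":0.02,"jaw":0},{"ax":-0.12,"ay":0,"az":0,"tx":0,"ty":0.07,"tz":0.03,"jaw":0},{"ax":-0.22,"ay":0,"az":0,"tx":0,"ty":0.1,"tz":0.03,"jaw":0},{"ax":-0.34,"ay":0,"az":0,"tx":0,"ty":0.13,"tz":0.03,"jaw":0},{"ax":-0.44,"ay":0,"az":0,"tx":0,"ty":0.16,"tz":0.03,"jaw":0}]' >/dev/null
python3 - <<'E'
from b import *
plan([.5253,.0057,.06],-1.463,0);plan([.5253,.0057,.009],-1.463,0)
f=env.grab_frame('side');a=f['frame'][130:250,230:390,::-1]
cv2.imwrite('pics/s7.png',cv2.resize(a,(640,480),interpolation=cv2.INTER_CUBIC))
E
```

```text
t=18.10 tip [ 0.5048 -0.0148  0.1192] ypr [-1.55   0.098 -0.005] F [ 0.9 -0.2 -1.8] tcp [0.5029 0.1436 0.1846]
[374 184  33  32 843] [390.  199.4] [ 0.549 -0.331  0.014]
[307 201  34  33 855] [323.9 216.5] [ 0.5048 -0.1756  0.014 ]
[377 218  33  32 849] [393.7 233.6] [ 0.4689 -0.3401  0.014 ]
t [ 0.0085  0.0097 -0.0747] a [-0.094 -0.013  0.071]
t [ 0.0085  0.0097 -0.1257] a [-0.094 -0.013  0.071]
```

View pics/s7.png

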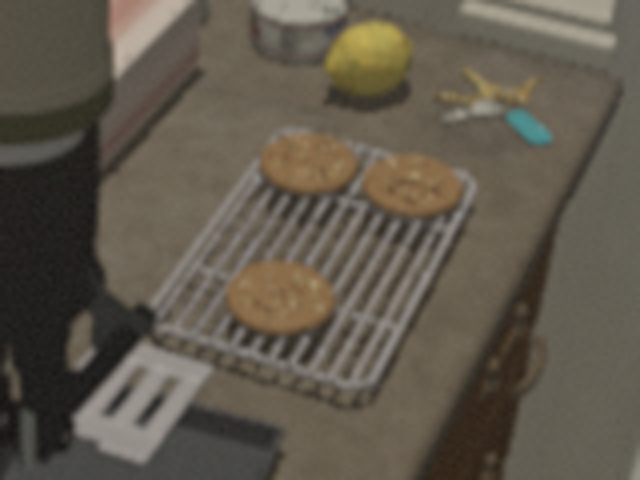

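The biscuit lies flat on the wires at (280,298), and the other two haven't moved. Now the turner goes onto the tray.

```bash
python3 -m jog '[{"ax":-0.05,"ay":-0.006,"az":0.035,"tx":0.004,"ty":0.005,"tz":0,"jaw":0},{"ax":-0.094,"ay":-0.013,"az":0.071,"tx":0.0085,"ty":0.01,"tz":-0.02,"jaw":0},{"ax":-0.094,"ay":-0.013,"az":0.071,"tx":0.0085,"ty":0.01,"tz":-0.05,"jaw":0},{"ax":-0.094,"ay":-0.013,"az":0.071,"tx":0.0085,"ty":0.01,"tz":-0.08,"jaw":0},{"ax":-0.094,"ay":-0.013,"az":0.071,"tx":0.0085,"ty":0.01,"tz":-0.1,"jaw":0},{"ax":-0.094,"ay":-0.013,"az":0.071,"tx":0.0085,"ty":0.01,"tz":-0.115,"jaw":0},{"ax":-0.094,"ay":-0.013,"az":0.071,"tx":0.0085,"ty":0.01,"tz":-0.122,"jaw":0},{"ax":-0.094,"ay":-0.013,"az":0.071,"tx":0.0085,"ty":0.01,"tz":-0.122,"jaw":0}]' >/dev/null
python3 -c "
from pl import *
show();plan([.5253,.0057,.004],-1.463,0)"
```

```text
t=18.87 tip [ 0.5233 -0.0105  0.0085] ypr [-1.476  0.006 -0.006] F [-1.5 -0.2 -1.3] tcp [0.5093 0.1527 0.0591]
t [-0.0004  0.0162 -0.0055] a [-0.005 -0.007  0.013]
```

```bash
python3 -m jog '[{"ax":-0.005,"ay":-0.007,"az":0.013,"tx":0,"ty":0.008,"tz":0,"jaw":0},{"ax":-0.005,"ay":-0.007,"az":0.013,"tx":0,"ty":0.016,"tz":-0.001,"jaw":0},{"ax":-0.005,"ay":-0.007,"az":0.013,"tx":0,"ty":0.016,"tz":-0.003,"jaw":0},{"ax":-0.005,"ay":-0.007,"az":0.013,"tx":0,"ty":0.016,"tz":-0.004,"jaw":0},{"ax":-0.005,"ay":-0.007,"az":0.013,"tx":0,"ty":0.016,"tz":-0.004,"jaw":0}]' >/dev/null
for i in 1 2 3; do python3 -c "
from pl import *
show()"; python3 -m jog '[{"ax":0,"ay":0,"az":0,"tx":0,"ty":0,"tz":-0.001,"jaw":0.0},{"ax":0,"ay":0,"az":0,"tx":0,"ty":0,"tz":-0.001,"jaw":0.0}]' |grep wrist; done
```

```text
t=19.28 tip [0.5274 0.0057 0.0071] ypr [-1.463e+00  1.000e-03  4.000e-03] F [-0.9 -0.8 -1.2] tcp [0.5107 0.1688 0.0568]
wrist_force: [-0.1, -0.1, -1.1]
t=19.45 tip [0.5272 0.0049 0.0059] ypr [-1.464  0.     0.003] F [-0.1 -0.1 -1.1] tcp [0.5107 0.1681 0.0555]
wrist_force: [0.1, 1.0, -2.7]
t=19.62 tip [0.5271 0.005  0.0047] ypr [-1.464  0.     0.003] F [ 0.1  1.  -2.7] tcp [0.5106 0.1682 0.0544]
wrist_force: [0.4, 0.1, -1.3]
```

Lower it 1.5 mm more until it touches, open the jaws, wait, then rise straight up.

```bash
python3 -m jog '[{"ax":0,"ay":0,"az":0,"tx":0,"ty":0,"tz":-0.001,"jaw":0.0},{"ax":0,"ay":0,"az":0,"tx":0,"ty":0,"tz":-0.0015,"jaw":0.0},{"ax":0,"ay":0,"az":0,"tx":0,"ty":0,"tz":-0.0015,"jaw":0.0}]'|grep wrist
python3 -m jog '[{"ax":0,"ay":0,"az":0,"tx":0,"ty":0,"tz":0,"jaw":0.025},{"ax":0,"ay":0,"az":0,"tx":0,"ty":0,"tz":0,"jaw":0.04},{"ax":0,"ay":0,"az":0,"tx":0,"ty":0,"tz":0,"jaw":0.06},{"ax":0,"ay":0,"az":0,"tx":0,"ty":0,"tz":0,"jaw":0.085},{"ax":0,"ay":0,"az":0,"tx":0,"ty":0,"tz":0,"jaw":0.085},{"ax":0,"ay":0,"az":0,"tx":0,"ty":0,"tz":0,"jaw":0.085},{"ax":0,"ay":0,"az":0,"tx":0,"ty":0,"tz":0,"jaw":0.085},{"ax":0,"ay":0,"az":0,"tx":0,"ty":0,"tz":0,"jaw":0.085}]'
python3 -m jog '[{"ax":0,"ay":0,"az":0,"tx":0,"ty":0,"tz":0.02,"jaw":0.085},{"ax":0,"ay":0,"az":0,"tx":0,"ty":0,"tz":0.05,"jaw":0.085},{"ax":0,"ay":0,"az":0,"tx":0,"ty":0,"tz":0.09,"jaw":0.085},{"ax":0,"ay":0,"az":0,"tx":0,"ty":0,"tz":0.13,"jaw":0.085},{"ax":0,"ay":0,"az":0,"tx":0,"ty":0.03,"tz":0.16,"jaw":0.085},{"ax":0,"ay":0,"az":0,"tx":0,"ty":0.07,"tz":0.17,"jaw":0.085},{"ax":0,"ay":0,"az":0,"tx":0,"ty":0.11,"tz":0.17,"jaw":0.085},{"ax":0,"ay":0,"az":0,"tx":0,"ty":0.12,"tz":0.17,"jaw":0.085}]'
python3 -c "
import b
from h import *
a=env.grab_frame('top')['frame'][162:262,170:370,::-1];c=env.grab_frame('side')['frame'][150:310,180:390,::-1]
cv2.imwrite('pics/e.png',np.vstack([cv2.resize(a,(560,280),interpolation=cv2.INTER_CUBIC),cv2.resize(c,(420,320),interpolation=cv2.INTER_CUBIC)[:,:,:] if 0 else cv2.copyMakeBorder(cv2.resize(c,(420,320),interpolation=cv2.INTER_CUBIC),0,0,0,140,0)]))"
```

```text
wrist_force: [-2.8, -0.0, 6.6]
time_s: 20.7
tcp_pos: [0.5106, 0.1685, 0.0519]
tcp_rot: [-2.089, -2.346, -0.001]
wrist_force: [-0.0, -0.4, 0.1]
finger_gap: 0.996
gripper_force: 0.0
time_s: 21.37
tcp_pos: [0.5087, 0.2968, 0.2226]
tcp_rot: [-2.077, -2.353, -0.006]
wrist_force: [-1.9, 2.3, -0.1]
finger_gap: 0.993
gripper_force: 0.0
t=21.37 tip [0.5267 0.134  0.1723] ypr [-1.454  0.005  0.004] F [-1.9  2.3 -0.1] tcp [0.5087 0.2968 0.2226]
[374 184  33  32 842] [390.  199.4] [ 0.549 -0.331  0.014]
[308 201  33  33 852] [323.9 216.6] [ 0.5047 -0.1757  0.014 ]
[378 218  32  32 848] [393.8 233.5] [ 0.4689 -0.3401  0.014 ]
```

View pics/e.png

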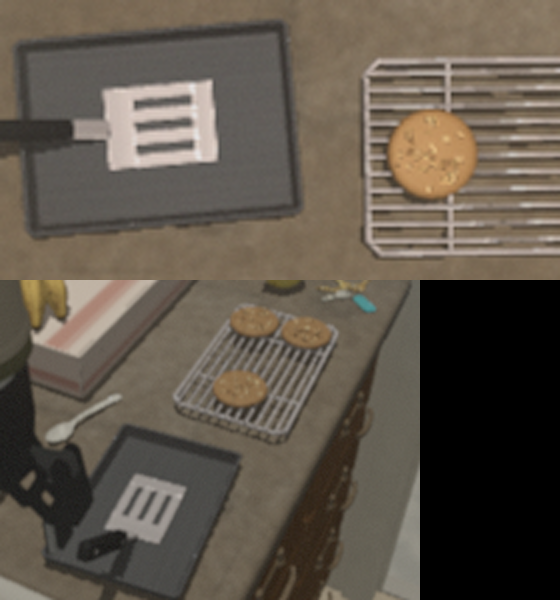

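The turner's blade lies flat at the middle of the tray, at (160,125) in the top crop. The biscuit is flat on the rack at (432,155), and the gripper is clear of everything.

```bash
python3 -m jog '[{"ax":0,"ay":0,"az":0,"tx":0,"ty":0,"tz":0.02,"jaw":0.085},{"ax":0,"ay":0,"az":0,"tx":0,"ty":0,"tz":0.02,"jaw":0.085},{"ax":0,"ay":0,"az":0,"tx":0,"ty":0,"tz":0.02,"jaw":0.085},{"ax":0,"ay":0,"az":0,"tx":0,"ty":0,"tz":0.02,"jaw":0.085}]' >/dev/null; python3 -c "
from plant import env
print(env.sign_off())"
```

```text
the job is handed in; nothing more can be done
None
```

I handed the job in at about 22 s; no verdict came back, but the last pictures show the biscuit flat on the free part of the rack, the two rack biscuits unmoved, the turner's blade flat in mid-tray and the gripper clear.

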